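Load the full-size board carrier into the test fixture

TASK

Lift the full-size board carrier (of the three hanging on the rack, the one that is both tall and wide) up and off its hooks, and lower it upright into the slot of the test fixture's carriage until it stands on the slot's floor, without letting it drop. Then push the carriage in until it clicks fully home, and let go. Leave the two other carriers hanging, and the drinks can and the hand meter where they are.

Things in the scene. Friction and masses are not known exactly. Their poses are not given: they have to be found in the camera images.
- rack: Fixed rack, origin under the middle of its foot (90 x 330 x 12 mm), y along the rack, hooks point to its -x. Posts 14 mm square at y +-155 mm, 159 mm high; crossbar x 0 to 12, z 147 to 159 mm. Three pairs of prongs centred at y -115, 0, 115 mm, the two rods of a pair at +-18 mm from that. The carriers hang plumb at x about -45 mm.
- carrier_full: Aluminium plate with green boards inset, 0.2 to 0.32 kg, the one to load, tall and wide. 8 mm thick (x), 92 mm wide (y), 158 mm tall (z), symmetric. Origin: middle of the upper edge of its hanging slot (a window 56 mm wide, z -34 to 0 mm). Top bar z 0 to 12, above it a grip tab 40 mm wide, z 12 to 58. Underside z -100. Hangs on any of the three prong pairs, axes parallel to the rack's.
- hook_tip (a point): Tip of the rack's middle hook pair (midway between its two rods), top at z 168 mm, x -74 mm in the rack; axes as the rack's. Each rod is 6 mm round, level with its top at z 156 mm out to x -66 mm, then turned up to the tip. To come off, a carrier must be raised 12 to 28 mm (aim for 20), then drawn along the rack's -x by 40 mm or more.
- carrier_full_tab (a point): Where to pinch the full-size carrier from above: middle of its grip tab, 36 mm above the carrier's origin, 22 mm below the tab's top, axes as the carrier's. Pinch across the 8 mm thickness (the carrier's x).
- carrier_full_foot (a point): Middle of the underside of the full-size carrier (100 mm below its origin), axes as the carrier's.
- carrier_short: Aluminium plate with green boards inset, 0.2 kg, stays hanging: wide but short. 8 mm thick (x), 92 mm wide (y), 128 mm tall (z), symmetric. Origin: middle of the upper edge of its hanging slot (a window 56 mm wide, z -34 to 0 mm). Top bar z 0 to 12, above it a grip tab 40 mm wide, z 12 to 58. Underside z -70. Hangs on any of the three prong pairs, axes parallel to the rack's.
- carrier_narrow: Aluminium plate with green boards inset, 0.2 kg, stays hanging: tall but narrow. 8 mm thick (x), 70 mm wide (y), 158 mm tall (z), symmetric. Origin: middle of the upper edge of its hanging slot (a window 56 mm wide, z -34 to 0 mm). Top bar z 0 to 12, above it a grip tab 40 mm wide, z 12 to 58. Underside z -100. Hangs on any of the three prong pairs, axes parallel to the rack's.
- fixture: Fixed grey test fixture, origin in the middle of its underside; the carriage slides along its +x (roughly away from the robot). Base x -140 to 130, 130 mm wide, 16 mm high. At the far end a U-shaped head 100 mm high (cheeks x 25 to 100 mm, inner faces y +-30 mm, then an end wall) takes the carrier's leading edge. A spring plunger stands on its +y edge, under 55 mm high.
- carriage (a joint): Travel of the carriage along the fixture's +x in m: 0 = fully out, 0.060 = fully home (hard stop). Starts at 0 to 0.015. Friction about 1 N; from about 0.038 a spring detent resists with 5 to 7 N more until its peak at 0.051; beyond about 0.054 it pulls itself to 0.060 and holds there.
- nest (a point): Centre of the floor of the carriage's slot, 26 mm above the table, axes as the fixture's; moves with the carriage. Slot 100 mm long (x), 11 mm wide (y), walls 30 mm high, above them flared black lips, to 42 mm above the floor, opening to about 27 x 116 mm. The carrier goes in upright, its width along the fixture's x (either way round), its thickness along y.
- push_face (a point): On the robot-side face of the carriage's push handle, 15 mm below its top edge, axes as the fixture's; moves with the carriage. The handle is an upright black plate, 44 mm wide (y), 12 mm thick (x), 24 to 120 mm above the table, its face 113 mm to the -x side of the slot's centre. The space before it (-x) is free. Push along +x.
- can: Closed drinks can, bystander, 66 mm across and 115 mm high, upright beside the fixture; origin at the middle of its underside.
- meter: Hand meter lying flat in front of the rack, bystander, 75 x 150 mm and 32 mm high, origin in the middle of its underside. Below the height of the hanging carriers' undersides.

How it is judged (in metres and radians):
On the way, in this order (a step that is already met when the one before it is completed fails the run):
1. the full-size carrier is off its hooks, clear of the rack (contact force between carrier_full and rack below 0.05 N and distance of carrier_full from where it was at the start of the episode above 0.08 m), for 0.1 s.
2. the full-size carrier stands in the carriage's slot (x of carrier_full_foot in the frame of nest between -0.008 and 0.008 m and y of carrier_full_foot in the frame of nest between -0.006 and 0.006 m and z of carrier_full_foot in the frame of nest between -0.005 and 0.005 m and angle between carrier_full's own z axis and vertical below 0.2 rad), for 0.2 s.
3. the carriage is clicked home (value of joint carriage above 0.057 m), for 0.2 s.
At the end, for the whole second after the job is handed in: Full-size carrier at rest in the slot (foot within 8 mm along, 6 mm across, 5 mm in height of the slot floor centre; within 0.2 rad of upright); carriage past 57 of its 60 mm; both other carriers, the can (upright) and the meter within 30 mm of where they were (all of step 2 and value of joint carriage above 0.057 m and linear speed of carrier_full below 0.03 m/s and distance of each of carrier_short, carrier_narrow, can, meter from where it was at the start of the episode below 0.03 m and angle between can's own z axis and vertical below 0.2 rad); the robot touches nothing.
It fails at once if the full-size carrier falls free (faster than 0.5 m/s with the fingers off it) (linear speed of carrier_full above 0.5 m/s and contact force between the fingers and carrier_full below 0.05 N).
It fails at once if another carrier is taken or knocked off its hooks (moved more than 50 mm) (distance of any of carrier_short, carrier_narrow from where it was at the start of the episode above 0.05 m).
It fails at once if the can or the meter is shoved (moved more than 30 mm) (distance of any of can, meter from where it was at the start of the episode above 0.03 m).
It also fails if it takes over 67 s, if anything falls off the work surface, if the arm or the gripper's body presses on something with over 40 N, if the wrist force passes 120 N, or if a joint passes its speed limit or range.

ROBOT

A 6-joint arm with a two-finger parallel gripper is mounted at the origin on the work surface. World frame = base frame: x ahead of the robot, y to its left, z up, the work surface at z = 0. Lengths are in mm, angles in rad, forces in N, time in s.
With the tool pointing down it reaches from about 350 to 975 mm from the base axis. Payload 7.1 kg.
Tool frame: the origin (TCP) lies at the very end of the fingers, on their centre line; the grasp point (between the pads) lies 19 mm behind it (ctrl.pinch_z is the distance from the TCP to the grasp point, in mm); z points along the fingers, y is the direction in which the jaws open and shut (so a half turn about z gives the same grasp; the last joint's range is limited). The gripper opens to 88 mm and grips with 3 to 60 N. Pads are 20 mm wide; open, the fingers measure 115 mm over their backs; the gripper's body (75 mm by 178 mm) begins 61 mm behind the grasp point.
Start: joints at [-1.251, 0.423, 1.63, -0, 1.089, -0.019], TCP at [207.739, -589.448, 222.675] pointing down, gripper open.
Joint ranges: [-3, 3], [-0.9, 2.11], [0.09, 2.58], [-1.31, 4.45], [0.11, 2.69], [-2.54, 2.54]. Speed limits (rad/s): [2.39, 2.39, 3.01, 3.14, 3.14, 3.14].

INTERFACE

Orientations are given as a rotation vector (axis times angle).
In Python, from workcell import ctrl gives the robot as it stands.
- The arm moves only by the shell command python3 -m inch 'ROWS' [OPENING]. ROWS is JSON, a list of rows, each an object with "xyz": the shift along the tool's x, y, z in cm, a list of three; "spin": the turn about the tool's z in degrees. A call has 1 to 20 rows; each row is the pose to reach, as a shift and turn from the pose measured when the call began, along the tool's axes at that moment; what a row does not reach only later rows make up. A row lasts 1/10 s, in which the tool goes at most 50 mm and 8.59 degrees, less where a joint would pass 70% of its speed; a pose out of reach is approached as far as the arm can. A call with a gripper value outside its range is refused whole. OPENING is the closure, from 0 (fully open) to 1 (shut), set as the call begins (- or left out, the last holds). The fingers move at their own pace and stop on an object; the grip force is fixed at half the most. Time passes only in rows, so rows that repeat a pose let the fingers close. It gives the time, the measured TCP pose, the force and the opening at its end, in the units of the state.
- ctrl.get_obs(): the state, without advancing time (a new reading comes with each control period).
- ctrl.get_image(name): name is "scene" or "top" or "wrist"; returns the picture (420x560x3 uint8, red, green, blue); there is no depth.
- ctrl.camera_info(name): a dict with "camera_matrix" (3x3 intrinsics, pixels), "R" (3x3) and "t" (3): a world point X has camera coordinates R X + t; the wrist camera has in their place "hand_eye" (4x4, takes a point from camera to tool coordinates, whose origin is the TCP and whose axes are the flange's). Camera axes: x right, y down, z forward; pixel columns grow to the right and rows downward; lengths in mm; the calibration is good to about 2 mm. A picture is of the moment at which its call begins: read the wrist's pose just before it. camera_info takes no time and is no camera call.
- ctrl.close_job(): hands the job in, once; it reports no verdict.
The state is a dict: "t": time; "qpos": joint angles; "qvel": joint speeds; "joint_torque": joint torques, N m; "ee_pos": TCP position; "orientation": TCP orientation; "ft_force": force on the tool from outside, world axes, zero at the start; "moment": the same for the moment, N m; "width": finger opening in mm.
Only numpy, scipy, OpenCV 4.12 (cv2) and the standard library are available. Lean on these libraries where they do the work, as an engineer would, in place of code of your own. Each camera call takes 0.05 s, during which the arm holds its last target. There are 200 camera calls.

## Working session

There is one attempt and no reset: what is moved stays moved. The work goes in short steps, Python scripts to look and compute and a shell command to move; the robot and the scene stay as the last step left them, time stands still between calls to the robot, and variables do not carry over. Pictures are saved under pics/ and viewed, about 8 in all and at most 12, crops included, and the job is handed in when it is done.

```bash
ls; mkdir -p pics; python3 - <<'E'
from workcell import ctrl
import cv2,numpy as np
for n in("scene","top"):
    im=ctrl.get_image(n); cv2.imwrite(f"pics/{n}0.png",im[:,:,::-1])
    i=ctrl.camera_info(n); print(n,np.round(i["camera_matrix"],1).tolist(),np.round(i["R"],3).tolist(),np.round(i["t"],1).tolist())
o=ctrl.get_obs();print(o["t"],o["ee_pos"],o["orientation"],o["width"]);print(ctrl.camera_info("wrist"))
E
```

```text
pics
scene [[415.2, 0.0, 285.9], [0.0, 415.2, 214.5], [0.0, 0.0, 1.0]] [[0.661, 0.75, -0.018], [0.59, -0.534, -0.605], [-0.464, 0.389, -0.796]] [-360.0, -220.7, 1199.0]
top [[392.7, 0.0, 277.7], [0.0, 392.7, 203.1], [0.0, 0.0, 1.0]] [[-0.02, -1.0, 0.013], [-0.994, 0.018, -0.106], [0.106, -0.015, -0.994]] [8.2, 535.7, 832.2]
0.1 [ 207.56177727 -588.97543655  221.9723084 ] [-3.09523601e+00 -5.29419336e-01  3.61179040e-04] 87.48001898934105
{'camera_matrix': array([[324.76448889,   0.        , 279.11795661],
       [  0.        , 324.76448889, 208.8749178 ],
       [  0.        ,   0.        ,   1.        ]]), 'hand_eye': array([[ 8.57658994e-04, -9.67937134e-01, -2.51191101e-01,
         6.65433591e+01],
       [ 9.99999587e-01,  9.05653673e-04, -7.54691561e-05,
        -1.34055158e+00],
       [ 3.00541542e-04, -2.51190932e-01,  9.67937511e-01,
        -1.63089287e+02],
       [ 0.00000000e+00,  0.00000000e+00,  0.00000000e+00,
         1.00000000e+00]])}
```

View pics/scene0.png

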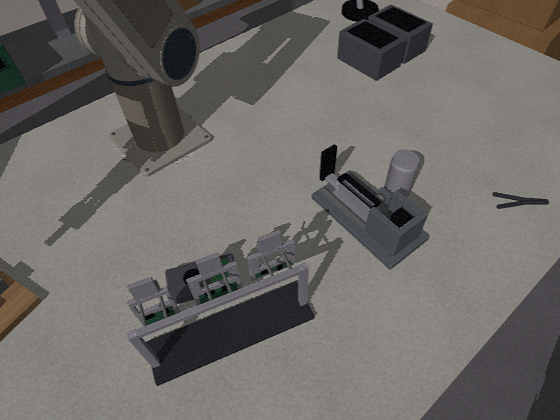

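View pics/top0.png

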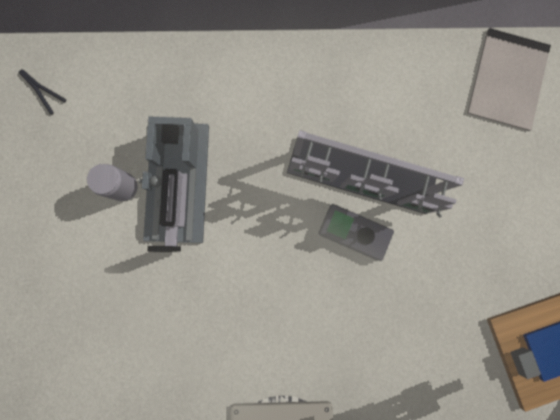

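The scene view shows the rack (corners about 155,380 / 313,318) with three carriers. The fixture is at 370,215 with its black handle at 328,162, and the can is at 402,170. In the top view the fixture spans (145-210, 118-250), the rack (290-460, 135-210) and the meter (356,232). Next I'll make an enlarged composite.

```bash
python3 - <<'E'
import cv2,numpy as np
s=cv2.imread("pics/scene0.png");t=cv2.imread("pics/top0.png")
a=cv2.resize(s[225:385,120:320],(400,320),interpolation=cv2.INTER_CUBIC)
b=cv2.resize(s[135:270,305:435],(400,415),interpolation=cv2.INTER_CUBIC)[:320]
c=cv2.resize(t[125:220,280:470],(500,250),interpolation=cv2.INTER_CUBIC)
d=cv2.resize(t[112:255,135:215],(300,536),interpolation=cv2.INTER_CUBIC)
A=np.zeros((600,800,3),np.uint8)
A[:320,:400]=a; A[:536,500:]=d; A[340:590,:500]=c
A=np.clip(A.astype(float)*1.5,0,255).astype(np.uint8)
cv2.imwrite("pics/comp0.png",A)
E
```

```text
(no output)
```

View pics/comp0.png

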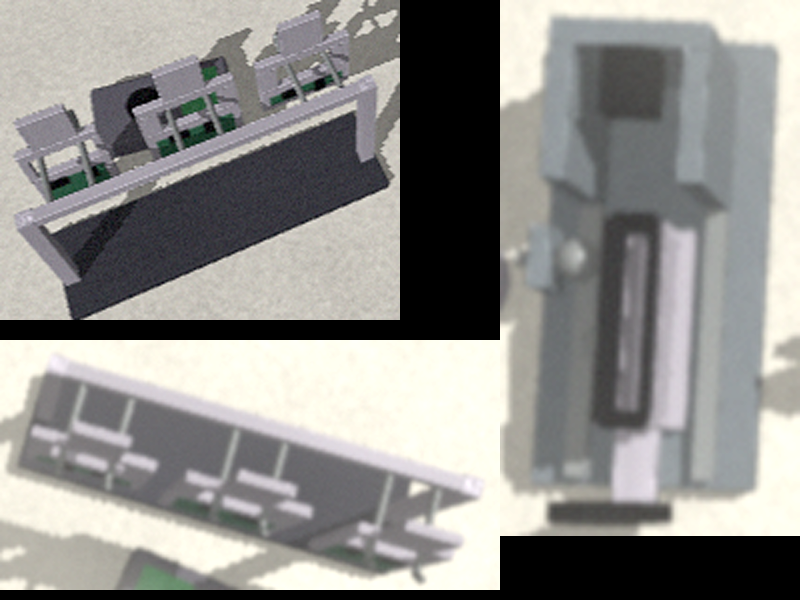

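```bash
cat > h.py <<'E'
from workcell import ctrl
import cv2,numpy as np
from scipy.spatial.transform import Rotation as Ro
def cam(n,o=None):
    i=ctrl.camera_info(n);K=np.array(i["camera_matrix"])
    if n!="wrist": R=np.array(i["R"]);return K,R.T,-R.T@np.array(i["t"])
    H=np.array(i["hand_eye"]);Rt=Ro.from_rotvec(o["orientation"]).as_matrix()
    return K,Rt@H[:3,:3],Rt@H[:3,3]+np.array(o["ee_pos"])
def ray(c,uv):
    K,R,p=c;return p,R@np.linalg.solve(K,[uv[0],uv[1],1.])
def onz(c,uv,z):
    p,d=ray(c,uv);return p+d*(z-p[2])/d[2]
def proj(c,X):
    K,R,p=c;v=K@(R.T@(np.array(X)-p));return v[:2]/v[2]
def tri(c1,u1,c2,u2):
    p,d=ray(c1,u1);q,e=ray(c2,u2);A=np.c_[d,-e];s=np.linalg.lstsq(A,q-p,rcond=None)[0]
    a=p+d*s[0];b=q+e*s[1];return (a+b)/2,np.linalg.norm(a-b)
def snap(name,f=None):
    o=ctrl.get_obs();im=ctrl.get_image(name)[:,:,::-1].copy()
    if f: cv2.imwrite(f,im)
    return o,im
E
python3 - <<'E'
from h import *
T=cam("top");S=cam("scene");np.set_printoptions(precision=1,suppress=True)
tc=lambda x,y:(280+x*.38,125+(y-340)*.38)
td=lambda x,y:(135+(x-500)/3.75,112+y/3.75)
sc=lambda x,y:(120+x/2,225+y/2)
print("cams",T[2],S[2])
L,R=onz(T,tc(55,362),159),onz(T,tc(478,487),159);print("bar",L,R,np.linalg.norm(L-R))
L,R=onz(S,sc(75,318),12),onz(S,sc(388,187),12);print("foot far corners",L,R,np.linalg.norm(L-R))
L,R=onz(S,sc(25,218),159),onz(S,sc(370,85),159);print("bar scene",L,R,np.linalg.norm(L-R))
for nm,p in dict(left=(95,433),mid=(270,482),right=(425,550)).items(): print(nm,onz(T,tc(*p),212))
print("slot",onz(T,td(627,320),68),"lip ends",onz(T,td(632,214),68),onz(T,td(622,427),68))
print("handle top",[onz(T,td(*p),120) for p in((548,503),(670,503))])
print("base r edge",onz(T,td(778,45),16),onz(T,td(755,492),16))
E
```

```text
cams [444.4  11.3 884.3] [ 924.  -314.7  814.3]
bar [653.8 -46.6 159. ] [ 557.4 -346.8  159. ] 315.2880808041743
foot far corners [ 593.8 -361.6   12. ] [694.8 -55.5  12. ] 322.3325534240377
bar scene [ 558.2 -342.9  159. ] [655.7 -47.9 159. ] 310.73353220863004
left [589.8 -67.6 212. ]
mid [ 554.9 -182.5  212. ]
right [ 507.9 -282.6  212. ]
slot [547.7 225.4  68. ] lip ends [607.5 223.2  68. ] [488.3 227.6  68. ]
handle top [array([447.1, 251.3, 120. ]), array([445.9, 188.8, 120. ])]
base r edge [720.2 149.7  16. ] [451.5 163.4  16. ]
```

Rack yaw is about -0.315, and both views agree to within 3 mm. The right-hand carrier is narrow. To choose between the left and middle ones I'll look from in front with the wrist camera, on the way to the grasp.

```bash
cat >> h.py <<'E'
def go(xyz,head):  # print row to TCP xyz with tool x at world angle head (deg), tool down
    o=ctrl.get_obs();M=Ro.from_rotvec(o["orientation"]).as_matrix()
    d=M.T@(np.array(xyz)-o["ee_pos"]);h=np.degrees(np.arctan2(M[1,0],M[0,0]))
    s=-(head-h);s=(s+180)%360-180
    print("ee",np.round(o["ee_pos"],1),"head %.2f tilt %.4f"%(h,M[2,2]),"row cm",np.round(d/10,2),"spin %.1f"%s,"t",o["t"])
E
python3 -c "
from h import *
go([427,-96,300],72)"
for i in 1; do python3 -m inch '[{"xyz":[37.1,-39.2,-7.8],"spin":-52.6},{"xyz":[37.1,-39.2,-7.8],"spin":-52.6},{"xyz":[37.1,-39.2,-7.8],"spin":-52.6},{"xyz":[37.1,-39.2,-7.8],"spin":-52.6},{"xyz":[37.1,-39.2,-7.8],"spin":-52.6},{"xyz":[37.1,-39.2,-7.8],"spin":-52.6},{"xyz":[37.1,-39.2,-7.8],"spin":-52.6},{"xyz":[37.1,-39.2,-7.8],"spin":-52.6},{"xyz":[37.1,-39.2,-7.8],"spin":-52.6},{"xyz":[37.1,-39.2,-7.8],"spin":-52.6},{"xyz":[37.1,-39.2,-7.8],"spin":-52.6},{"xyz":[37.1,-39.2,-7.8],"spin":-52.6},{"xyz":[37.1,-39.2,-7.8],"spin":-52.6},{"xyz":[37.1,-39.2,-7.8],"spin":-52.6},{"xyz":[37.1,-39.2,-7.8],"spin":-52.6}]'; done
python3 -c "
from h import *
go([427,-96,300],72)
o,im=snap('wrist','pics/w1.png')
np.save('w1.npy',np.r_[o['ee_pos'],o['orientation']])"
```

```text
ee [ 207.6 -589.   222. ] head 19.41 tilt -1.0000 row cm [ 37.08 -39.21  -7.75] spin -52.6 t 0.1
t: 1.6
ee_pos: [426.6, -97.2, 300.2]
orientation: [-2.542, -1.843, 0.0]
ft_force: [1.2, 0.2, -0.7]
width: 87.7
ee [426.6 -97.2 300.2] head 71.89 tilt -1.0000 row cm [0.13 0.   0.02] spin -0.1 t 1.6
```

View pics/w1.png

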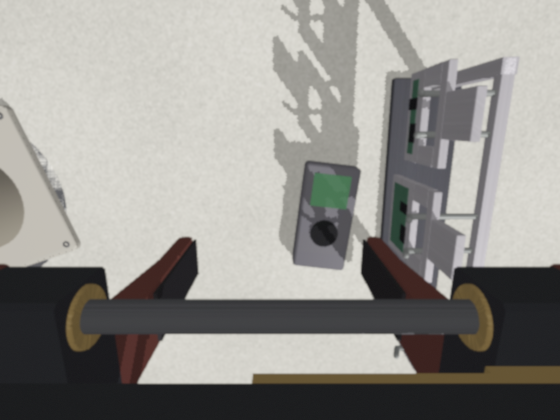

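The wrist view shows the +y carrier (bottom edge at about (412,80)-(406,155)) and the middle one (bottom at about (395,178)-(388,245)). I'll compare these with the predicted undersides at z=56 and z=86.

```bash
python3 - <<'E'
from h import *
np.set_printoptions(precision=1,suppress=True)
v=np.load('w1.npy');W=cam("wrist",dict(ee_pos=v[:3],orientation=v[3:]))
th=-.315;ex=np.array([np.cos(th),np.sin(th)]);ey=np.array([-ex[1],ex[0]]);O=np.array([600.5,-194.7])
for n,y in(("left",115),("mid",0)):
  for z,hw in((86,46),(56,46),(56,35),(168,46),(214,20)):
    print(n,z,hw,*[proj(W,[*(O-49*ex+(y+s*hw)*ey),z]) for s in(1,-1)])
im=cv2.imread("pics/w1.png");c=im[40:300,370:530]
c=cv2.resize(c,(480,780)[:2],interpolation=cv2.INTER_CUBIC)
c=cv2.resize(im[45:245,370:530],(480,600),interpolation=cv2.INTER_CUBIC)
cv2.imwrite("pics/w1c.png",np.clip(c*1.3,0,255).astype(np.uint8))
E
```

```text
left 86 46 [416.9  73.4] [408.5 159. ]
left 56 46 [406.5  77.4] [399.2 156.5]
left 56 35 [405.6  87.3] [400.  147.6]
left 168 46 [457.   58.4] [443.1 168.1]
left 214 20 [485.7  84.8] [477.3 141.4]
mid 86 46 [406.5 178.8] [399.3 252.2]
mid 56 46 [397.5 175. ] [391.2 243.7]
mid 56 35 [396.8 183.6] [392.  235.8]
mid 168 46 [440. 193.] [428.6 283.4]
mid 214 20 [463.2 236. ] [456.4 281.1]
```

View pics/w1c.png

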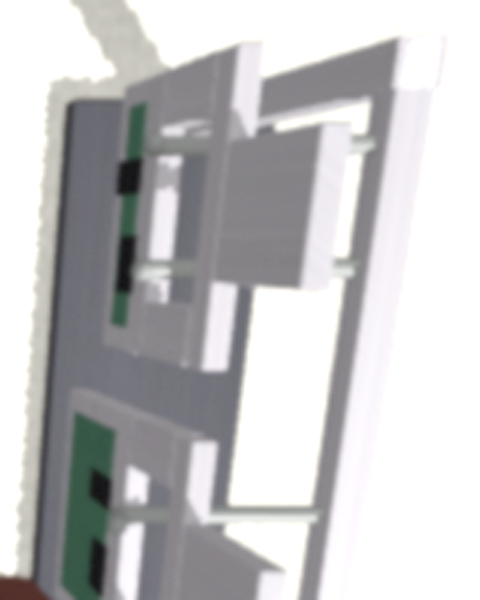

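The middle carrier is full-size: the large green board, the underside matching z=56 and the ±46 mm width all agree. The +y carrier is the short one. Next I move above the tab (about 556,-180.5).

```bash
python3 -c "
from h import *
go([556,-180.5,245],72)"
```

```text
ee [426.6 -97.2 300.2] head 71.88 tilt -1.0000 row cm [-3.9  14.89  5.49] spin -0.1 t 1.65
```

```bash
python3 -m inch '[{"xyz":[-5,7,0]},{"xyz":[-10,14.9,1]},{"xyz":[-10,14.9,2]},{"xyz":[-10,14.9,2]},{"xyz":[-10,14.9,2]},{"xyz":[-10,14.9,2]}]'
python3 -c "
from h import *
o,im=snap('wrist','pics/w2.png')
np.save('w2.npy',np.r_[o['ee_pos'],o['orientation']])
W=cam('wrist',o);go([556,-180.5,245],72)
th=-.315;ex=np.array([np.cos(th),np.sin(th)]);ey=np.array([-ex[1],ex[0]])
for s in(20,-20): print([proj(W,[*(np.array([556,-180.5])+e*ex+s*ey),214]).round(1) for e in(-4,4)])"
```

```text
ee [426.7 -97.2 300.3] head 71.88 tilt -1.0000 row cm [-3.9  14.88  5.5 ] spin -0.1 t 1.7
[array([460.8, 236.3]), array([470.7, 236.3])]
[array([454.2, 281.3]), array([463.7, 281.3])]$[0]: bad value
```

View pics/w2.png

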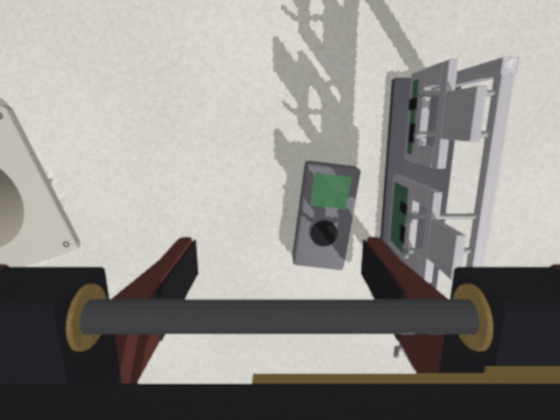

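The rows need "spin", so the move was refused and this picture is the same view as before. Retrying.

```bash
python3 -m inch '[{"xyz":[-5,7,0],"spin":0},{"xyz":[-10,14.9,1],"spin":0},{"xyz":[-10,14.9,2],"spin":0},{"xyz":[-10,14.9,2],"spin":0},{"xyz":[-10,14.9,2],"spin":0},{"xyz":[-10,14.9,2],"spin":0}]'
python3 -c "
from h import *
o,im=snap('wrist','pics/w3.png')
np.save('w3.npy',np.r_[o['ee_pos'],o['orientation']])
W=cam('wrist',o);go([556,-180.5,245],72)
th=-.315;ex=np.array([np.cos(th),np.sin(th)]);ey=np.array([-ex[1],ex[0]])
for s in(20,-20): print([proj(W,[*(np.array([556,-180.5])+e*ex+s*ey),214]).round(1) for e in(-4,4)])"
```

```text
t: 2.3
ee_pos: [536.4, -239.4, 279.1]
orientation: [-2.543, -1.839, 0.001]
ft_force: [0.1, 0.3, 0.1]
width: 87.9
ee [ 536.2 -238.7  279.6] head 71.80 tilt -1.0000 row cm [6.14 0.07 3.46] spin -0.2 t 2.35
[array([277.1, 103.6]), array([289.1, 103.6])]
[array([277.4, 163.5]), array([288.8, 163.5])]
```

View pics/w3.png

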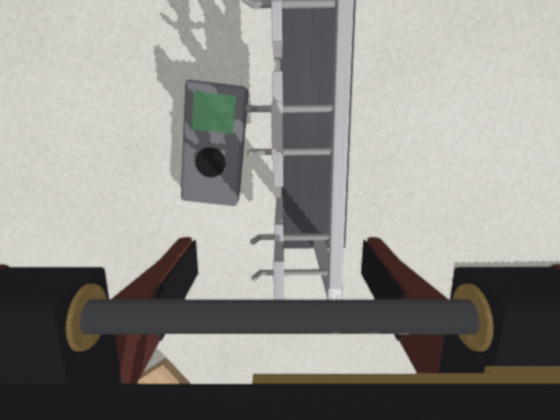

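The middle carrier's plate runs vertically at columns 272-285, rows 72-165, with its rods at rows 107 and 151. That is a few pixels left of the prediction, so I'll measure the profile.

```bash
python3 -c "
from h import *
im=cv2.imread('pics/w3.png');g=im.astype(int).mean(2).astype(int)
for r in(80,95,120,130,140,158,170): print(r,g[r,264:296])
print('col 279',g[60:180:3,279])
v=np.load('w3.npy');W=cam('wrist',dict(ee_pos=v[:3],orientation=v[3:]))
M=Ro.from_rotvec(v[3:]).as_matrix()
for u in(272,278.5,285): print(u,(M.T@(onz(W,(u,130),214)-v[:3])).round(1))
for r in(107,151): print('rod',r,onz(W,(300,r),156).round(1),(M.T@(onz(W,(300,r),156)-v[:3])).round(1))
"
```

```text
80 [201 202 203 204 206 208 206 194 179 180 185 186 185 185 186 187 187 171
 132  95  85  85  85  85  84  86  86  86  85  86  86  86]
95 [206 206 206 205 204 203 202 194 175 166 179 185 185 185 186 187 188 178
 147 104  86  86  85  85  85  86  86  87  86  86  85  86]
120 [208 209 209 210 211 207 192 161 137 134 136 137 137 137 136 134 134 128
 111  87  82  84  84  83  84  85  85  86  85  84  84  85]
130 [208 209 210 209 208 207 199 174 142 133 134 134 134 134 134 134 133 128
 113  93  84  83  83  83  83  85  85  85  84  83  83  84]
140 [211 210 208 207 207 205 196 171 142 134 134 134 134 134 134 133 133 127
 112  89  82  82  82  83  83  84  84  84  83  81  82  83]
158 [209 211 210 209 210 211 208 193 175 179 183 184 184 184 184 184 184 180
 163 126  91  82  81  81  82  82  83  83  81  80  81  82]
170 [153 154 153 153 153 157 169 176 180 181 177 183 186 185 185 186 188 186
 165 116  84  81  80  81  81  81  81  81  81  79  80  81]
col 279 [117 135 136 133 179 188 188 187 188 187 187 187 187 187 171 186 174 143
 137 135 134 137 133 134 133 133 134 134 133 134 132 180 183 185 182 185
 186 186 186 187]
272 [64.8 -7.1 65.2]
278.5 [64.8 -2.7 65.2]
285 [64.8  1.7 65.2]
rod 107 [ 576.4 -165.3  156. ] [ 82.7  15.3 123.1]
rod 151 [ 565.5 -200.2  156. ] [ 46.2  15.9 123.1]
```

Tab centre: tool shift (+64, -4) mm, width 11.7 px = 8 mm at z=214, which matches. Descending and closing.

```bash
python3 -m inch '[{"xyz":[3.2,-0.2,0],"spin":0},{"xyz":[6.4,-0.4,1],"spin":0},{"xyz":[6.4,-0.4,3],"spin":0},{"xyz":[6.4,-0.4,5],"spin":0},{"xyz":[6.4,-0.4,7],"spin":0},{"xyz":[6.4,-0.4,9],"spin":0},{"xyz":[6.4,-0.4,10],"spin":0},{"xyz":[6.4,-0.4,10.5],"spin":0},{"xyz":[6.4,-0.4,10.5],"spin":0},{"xyz":[6.4,-0.4,10.5],"spin":0}]'
python3 -m inch '[{"xyz":[0,0,0],"spin":0},{"xyz":[0,0,0],"spin":0},{"xyz":[0,0,0],"spin":0},{"xyz":[0,0,0],"spin":0},{"xyz":[0,0,0],"spin":0},{"xyz":[0,0,0],"spin":0},{"xyz":[0,0,0],"spin":0},{"xyz":[0,0,0],"spin":0}]' 1
```

```text
t: 3.35
ee_pos: [552.6, -176.5, 175.7]
orientation: [-2.543, -1.841, -0.0]
ft_force: [-0.3, 0.1, -0.4]
width: 87.6
t: 4.15
ee_pos: [552.6, -176.5, 175.6]
orientation: [-2.543, -1.841, -0.0]
ft_force: [1.2, -0.1, 0.2]
width: 27.4
```

```bash
python3 -m inch '[{"xyz":[0,0,0],"spin":0},{"xyz":[0,0,0],"spin":0},{"xyz":[0,0,0],"spin":0},{"xyz":[0,0,0],"spin":0},{"xyz":[0,0,0],"spin":0},{"xyz":[0,0,0],"spin":0}]'
```

```text
t: 4.75
ee_pos: [552.8, -176.5, 175.7]
orientation: [-2.543, -1.841, -0.001]
ft_force: [1.1, 0.1, 1.1]
width: 7.6
```

```bash
python3 -m inch '[{"xyz":[0,0,-0.5],"spin":0},{"xyz":[0,0,-1],"spin":0},{"xyz":[0,0,-1.5],"spin":0},{"xyz":[0,0,-2],"spin":0},{"xyz":[0,0,-2],"spin":0},{"xyz":[0,0,-2],"spin":0}]'
python3 -m inch '[{"xyz":[0,-1,0],"spin":0},{"xyz":[0,-2,0],"spin":0},{"xyz":[0,-3,0],"spin":0},{"xyz":[0,-4,0],"spin":0},{"xyz":[0,-5,0],"spin":0},{"xyz":[0,-6,0],"spin":0},{"xyz":[0,-7,0],"spin":0},{"xyz":[0,-8,-0.5],"spin":0},{"xyz":[0,-9,-2],"spin":0},{"xyz":[0,-9.5,-4],"spin":0},{"xyz":[0,-10,-6],"spin":0},{"xyz":[0,-10,-8],"spin":0},{"xyz":[0,-10,-10],"spin":0},{"xyz":[0,-10,-12],"spin":0},{"xyz":[0,-10,-12],"spin":0},{"xyz":[0,-10,-12],"spin":0}]'
python3 -c "
from h import *
snap('scene','pics/s1.png');go([547,225,320],177)"
```

```text
t: 5.35
ee_pos: [552.8, -176.6, 195.9]
orientation: [-2.544, -1.841, -0.001]
ft_force: [-1.1, 0.3, -2.5]
width: 7.9
t: 6.95
ee_pos: [457.5, -145.4, 315.9]
orientation: [-2.544, -1.842, -0.002]
ft_force: [-0.2, -0.4, -2.5]
width: 7.8
ee [ 457.2 -145.3  315.2] head 71.81 tilt -1.0000 row cm [37.99 -3.03 -0.43] spin -105.2 t 7.0
```

View pics/s1.png

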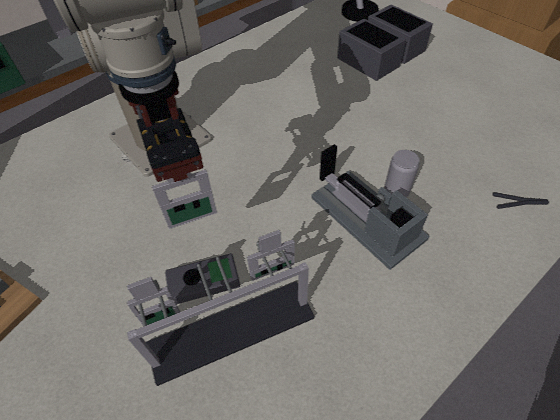

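The carrier is held clear and the other two are still hanging. Next I swing high over the fixture, heading 177°, stopping 80 mm past the slot so the wrist camera sees it.

```bash
python3 -m inch '[{"xyz":[1,0,-1],"spin":-3},{"xyz":[3,0,-2],"spin":-9},{"xyz":[5.5,0,-3],"spin":-16},{"xyz":[8,0,-3.5],"spin":-23},{"xyz":[11,0.5,-3.5],"spin":-30},{"xyz":[14,1,-3.5],"spin":-37},{"xyz":[17,1.5,-3.5],"spin":-44},{"xyz":[20,2,-3.5],"spin":-51},{"xyz":[23,2.5,-3.5],"spin":-58},{"xyz":[26,3,-3.5],"spin":-65},{"xyz":[29,3.5,-3.5],"spin":-72},{"xyz":[32,4,-3.5],"spin":-79},{"xyz":[35,4.5,-3.5],"spin":-86},{"xyz":[37.5,5,-3.5],"spin":-93},{"xyz":[39,5.2,-3.5],"spin":-99},{"xyz":[40,5.2,-3.5],"spin":-103},{"xyz":[40.3,5.2,-3.5],"spin":-105},{"xyz":[40.3,5.2,-3.5],"spin":-105.2},{"xyz":[40.3,5.2,-3.5],"spin":-105.2},{"xyz":[40.3,5.2,-3.5],"spin":-105.2}]'
python3 -c "
from h import *
o,im=snap('wrist','pics/w4.png')
np.save('w4.npy',np.r_[o['ee_pos'],o['orientation']]);go([632,222,350],177)
W=cam('wrist',o);print([proj(W,p).round(0) for p in([547.7,225.4,68],[607.5,223.2,68],[488,227.6,68],[446,225,120])])"
```

```text
t: 9.0
ee_pos: [632.1, 220.8, 349.8]
orientation: [-0.084, -3.138, -0.002]
ft_force: [-0.7, -0.5, -3.1]
width: 7.9
ee [632.2 220.8 350.1] head 176.95 tilt -1.0000 row cm [0.03 0.11 0.01] spin -0.1 t 9.05
[array([278., 114.]), array([279., 160.]), array([278.,  65.]), array([273.,  15.])]
```

View pics/w4.png

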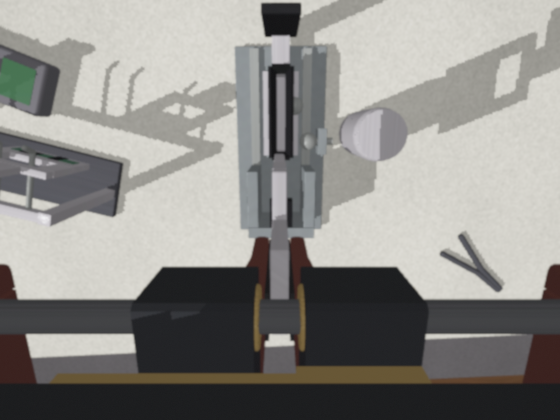

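The slot's black lips span rows 65-158, columns about 268-298. The handle is at rows 4-34, columns 262-300, and the base edges are near columns 236 and 327. I'll measure them with a dark mask and row profiles.

```bash
python3 -c "
from h import *
im=cv2.imread('pics/w4.png');g=im.astype(int).mean(2).astype(int)
for r in(72,85,100,115,130,145,152): print(r,g[r,262:304])
print('c270',g[55:80,272],g[150:170,272]);print('c292',g[55:80,293],g[150:166,293])
for r in(8,16): print('h',r,g[r,256:306])
print('hc',g[0:45,281]);
for r in(60,100,140): print('base',r,g[r,230:245],g[r,320:335])
m=(g<45).astype(np.uint8);n,l,st,c=cv2.connectedComponentsWithStats(m[:170]);print([(st[i].tolist()) for i in range(1,n) if st[i][4]>60])
"
```

```text
72 [147 178 190 191 187 164 106  51  31  25  19  21  20  22  25  29  32  34
  35  36  35  34  34  33  34  34  35  35  35  31  37  72 113 135 141 139
 128 113 106 107 110 117]
85 [139 174 192 194 190 167 108  51  33  23  21  22  23  45  88 126 142 145
 145 145 144 141 129  97  56  37  35  34  33  31  45  86 123 139 143 140
 128 110 103 104 110 118]
100 [129 166 189 193 190 172 125  66  36  24  22  21  23  44  88 125 141 144
 143 142 142 140 128  96  55  37  35  35  32  30  38  66  92 104 106 106
 105 104 101 101 108 118]
115 [126 163 187 192 190 177 141  80  38  25  20  20  21  40  82 120 139 142
 141 140 141 138 127  96  55  36  35  35  33  31  47  88 118 126 128 124
 114 105 103 104 108 116]
130 [118 157 186 192 190 178 143  82  41  28  23  20  23  39  81 119 137 140
 139 139 139 136 119  80  44  35  36  34  32  31  53 100 132 139 138 131
 117 106 103 104 109 114]
145 [113 145 177 190 192 187 162  98  43  30  23  21  21  40  81 118 136 138
 138 138 138 135 118  79  44  35  35  36  32  33  60 104 131 139 137 127
 112 102  97  95  95 104]
152 [113 145 176 189 192 187 161  98  45  31  
[... 846 characters left out ...]
 23  22
  22  20  22  21  22  21  26  75 143 184 190 175 159 153]
hc [208 199 159  89  43  40  41  42  42  43  42  42  39  33  27  22  23  22
  21  22  21  21  21  22  22  22  23  21  22  23  22  22  22  26  57 120
 171 191 194 195 194 194 194 194 194]
base 60 [212 214 214 211 197 170 151 146 147 147 148 148 148 148 148] [107 106 106 106 106 111 131 151 157 157 155 152 151 152 152]
base 100 [157 165 182 200 206 195 171 151 146 145 145 145 146 147 147] [105 105 105 106 113 132 149 154 154 154 155 156 156 155 154]
base 140 [212 212 211 212 213 212 207 192 166 151 148 149 149 148 148] [150 150 149 148 148 145 133 115 113 115 119 134 148 151 153]
[[263, 4, 37, 32, 1043], [269, 65, 24, 94, 1147]]
```

```bash
python3 -c "
from h import *
np.set_printoptions(precision=1,suppress=True)
v=np.load('w4.npy');W=cam('wrist',dict(ee_pos=v[:3],orientation=v[3:]));f=lambda u,r,z:onz(W,(u,r),z)
a,b=f(280.8,64,68),f(280.8,157.5,68);print('lip ends',a,b,(a+b)/2,'inner bright',f(280.8,150.8,68))
print('lip w',f(268.2,72,68),f(293,72,68),f(269.2,145,68),f(292.4,145,68))
print('handle',f(261.3,8,120),f(300,8,120),f(281,2.6,120),f(281,13,120))
a=[f(235,60,16),f(238,140,16)];b=[f(326,60,16),f(322.5,140,16)];print('base',a,b)
"
```

```text
lip ends [486.7 231.7  68. ] [604.3 225.7  68. ] [545.5 228.7  68. ] inner bright [595.3 226.1  68. ]
lip w [495.3 215.1  68. ] [496.9 246.8  68. ] [586.8 210.9  68. ] [588.4 242.1  68. ]
handle [438.5 212.8 120. ] [440.7 254.4 120. ] [434.5 234.2 120. ] [444.4 233.7 120. ]
base [array([469.3, 168.1,  16. ]), array([579.9, 163. ,  16. ])] [array([476. , 296.6,  16. ]), array([586.5, 289.5,  16. ])]
```

```bash
python3 -c "
from h import *
im=cv2.imread('pics/w4.png');g=im.astype(int).mean(2).astype(int)
for r in(162,170,180,200,220,240): print(r,g[r,264:298])
print(g[148:172,280])
v=np.load('w4.npy');W=cam('wrist',dict(ee_pos=v[:3],orientation=v[3:]));M=Ro.from_rotvec(v[3:]).as_matrix()
for x in(42,46,50):
  for z in (119.7,-39): print(x,z,*[proj(W,M@np.array([x,y,z if z>0 else -20])+v[:3]).round(1) for y in(-4,0,4)])
"
```

```text
162 [102 101 101 102 103 103 103 103 106 111 116 114 113 113 114 113 113 113
 113 113 112 109 105 103 103 102 102 102 101 101 101 102 103 103]
170 [102 102 102 102 102 102 105 115 130 133 125 120 120 119 119 119 119 119
 119 120 119 117 110 104 102 101 101 101 101 101 101 101 101 101]
180 [102 103 103 102 103 102 107 133 170 190 193 191 190 189 187 187 186 186
 186 187 186 174 145 114 103 102 102 102 103 103 103 102 102 102]
200 [102 102 101 101  97  82  60  99 158 188 192 191 190 188 187 186 186 186
 186 187 186 172 133  76  32  24  26  41  74  95 101 101 101 100]
220 [ 84  84  84  84  81  71  56  78 120 140 135 128 121 117 116 117 117 117
 117 117 118 115  98  64  40  35  37  47  67  81  86  85  85  85]
240 [ 46  46  46  57  84 100 102 107 112 112 112 111 111 111 111 112 112 113
 112 112 112 113 112 107 103 111 106  71  47  46  46  46  46  46]
[136 129 115  83  51  67  98 111 114 114 114 115 116 115 113 113 113 112
 112 113 114 114 119 140]
42 119.7 [273.7 158.7] [278.4 158.7] [283.  158.7]
42 -39 [268.8 190.3] [277.7 190.3] [286.7 190.3]
46 119.7 [273.7 154. ] [278.4 154. ] [283. 154.]
46 -39 [268.8 181.4] [277.7 181.5] [286.7 181.5]
50 119.7 [273.7 149.3] [278.4 149.3] [283.  149.3]
50 -39 [268.7 172.5] [277.7 172.5] [286.8 172.5]
```

```bash
python3 -c "
from h import *
print(ctrl.camera_info('wrist')['hand_eye'].round(4), ctrl.camera_info('wrist')['camera_matrix'].round(1))
v=np.load('w4.npy');M=Ro.from_rotvec(v[3:]).as_matrix();print(v.round(3),M.round(4))
H=ctrl.camera_info('wrist')['hand_eye'];print(np.linalg.inv(H)@[46,0,119.7,1])
"
```

```text
[[ 9.000000e-04 -9.680000e-01 -2.509000e-01  7.047770e+01]
 [ 1.000000e+00  8.000000e-04  5.000000e-04  5.598000e-01]
 [-2.000000e-04 -2.509000e-01  9.680000e-01 -1.630859e+02]
 [ 0.000000e+00  0.000000e+00  0.000000e+00  1.000000e+00]] [[324.8   0.  279.1]
 [  0.  324.8 208.9]
 [  0.    0.    1. ]]
[ 6.32082e+02  2.20849e+02  3.49810e+02 -8.40000e-02 -3.13800e+00
 -2.00000e-03] [[-0.9986  0.0533 -0.0025]
 [ 0.0533  0.9986  0.0013]
 [ 0.0026  0.0012 -1.    ]]
[ -0.65140797 -47.27084093 279.87922471   1.        ]
```

The wrist calibration drifts by a few mm between reads, so I use the held plate itself as the reference: the slot is +86 mm and +2.2 mm in tool x and y. I'll move above the slot and stop with the foot at about 80 mm.

```bash
python3 -m inch '[{"xyz":[1,0,0],"spin":0},{"xyz":[3,0.1,0],"spin":0},{"xyz":[5,0.2,0],"spin":0},{"xyz":[7,0.2,0],"spin":0},{"xyz":[8,0.22,1],"spin":0},{"xyz":[8.6,0.22,3],"spin":0},{"xyz":[8.6,0.22,5],"spin":0},{"xyz":[8.6,0.22,7],"spin":0},{"xyz":[8.6,0.22,9],"spin":0},{"xyz":[8.6,0.22,11],"spin":0},{"xyz":[8.6,0.22,12.5],"spin":0},{"xyz":[8.6,0.22,13.8],"spin":0},{"xyz":[8.6,0.22,14.6],"spin":0},{"xyz":[8.6,0.22,15],"spin":0},{"xyz":[8.6,0.22,15],"spin":0},{"xyz":[8.6,0.22,15],"spin":0},{"xyz":[8.6,0.22,15],"spin":0}]'
python3 -c "
from h import *
go([546.2,227.6,200],177)
a=snap('wrist','pics/w5.png')[1];b=snap('scene')[1];c=snap('top')[1]
b=cv2.resize(b[70:280,290:450],(400,525),interpolation=cv2.INTER_CUBIC);c=cv2.resize(c[100:260,110:232],(400,525),interpolation=cv2.INTER_CUBIC)
cv2.imwrite('pics/m5.png',np.clip(1.3*np.hstack([b,c]),0,255))"
```

```text
t: 10.75
ee_pos: [546.6, 228.1, 201.1]
orientation: [-0.084, -3.14, -0.003]
ft_force: [0.4, 0.3, -2.2]
width: 7.9
ee [546.6 228.1 201.1] head 176.95 tilt -1.0000 row cm [ 0.04 -0.05  0.11] spin -0.1 t 10.75[ WARN:0@1.523] global loadsave.cpp:1063 imwrite_ Unsupported depth image for selected encoder is fallbacked to CV_8U.
```

View pics/m5.png

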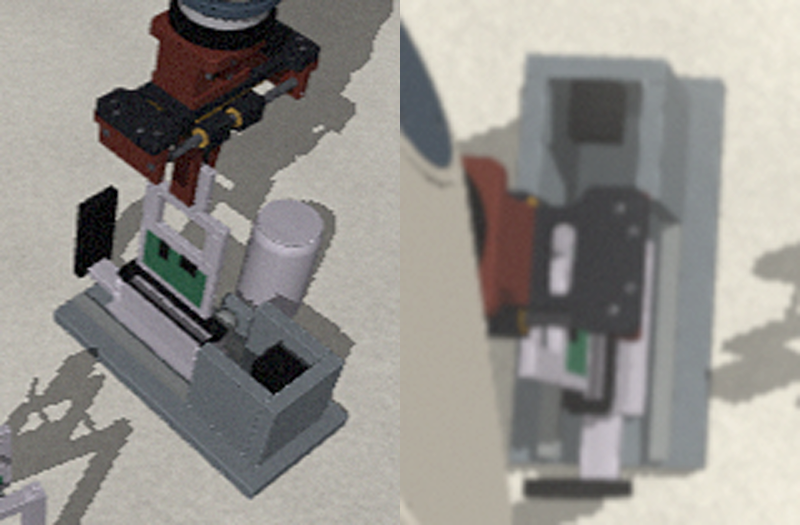

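The carrier is right above the slot. Lowering in stages with force checks.

```bash
python3 -m inch '[{"xyz":[0,0,0.5],"spin":0},{"xyz":[0,0,1],"spin":0},{"xyz":[0,0,1.5],"spin":0},{"xyz":[0,0,2],"spin":0},{"xyz":[0,0,2],"spin":0}]'
python3 -m inch '[{"xyz":[0,0,0.4],"spin":0},{"xyz":[0,0,0.8],"spin":0},{"xyz":[0,0,1.2],"spin":0},{"xyz":[0,0,1.2],"spin":0}]'; python3 -c "
from h import *
print(ctrl.get_obs()['moment'].round(2))"
```

```text
t: 11.4
ee_pos: [545.8, 227.8, 179.7]
orientation: [-0.084, -3.138, -0.002]
ft_force: [-0.8, -0.5, -1.4]
width: 7.8
t: 11.8
ee_pos: [545.3, 227.6, 167.0]
orientation: [-0.083, -3.137, -0.001]
ft_force: [0.2, 1.1, -2.7]
width: 7.8
[ 0.05 -0.09 -0.  ]
```

```bash
python3 -m inch '[{"xyz":[0,0,0.4],"spin":0},{"xyz":[0,0,0.8],"spin":0},{"xyz":[0,0,1.2],"spin":0},{"xyz":[0,0,1.6],"spin":0},{"xyz":[0,0,1.6],"spin":0}]'
python3 -m inch '[{"xyz":[0,0,0.2],"spin":0},{"xyz":[0,0,0.4],"spin":0},{"xyz":[0,0,0.4],"spin":0}]'
```

```text
t: 12.3
ee_pos: [544.8, 227.5, 150.2]
orientation: [-0.084, -3.135, -0.0]
ft_force: [0.6, 0.3, -2.1]
width: 8.2
t: 12.6
ee_pos: [544.8, 227.5, 146.0]
orientation: [-0.084, -3.135, -0.0]
ft_force: [1.0, -0.1, -2.3]
width: 7.7
```

```bash
python3 -m inch '[{"xyz":[0,0,0.1],"spin":0},{"xyz":[0,0,0.1],"spin":0}]'; python3 -m inch '[{"xyz":[0,0,0.1],"spin":0},{"xyz":[0,0,0.1],"spin":0}]'; python3 -m inch '[{"xyz":[0,0,0.1],"spin":0},{"xyz":[0,0,0.1],"spin":0}]'
```

```text
t: 12.8
ee_pos: [545.4, 227.6, 145.8]
orientation: [-0.083, -3.137, -0.001]
ft_force: [0.3, -0.3, 2.8]
width: 8.0
t: 13.0
ee_pos: [546.1, 227.5, 145.7]
orientation: [-0.083, -3.138, -0.001]
ft_force: [0.6, -1.2, 6.3]
width: 8.0
t: 13.2
ee_pos: [546.6, 227.5, 145.8]
orientation: [-0.083, -3.139, -0.001]
ft_force: [-0.6, -2.3, 7.0]
width: 7.8
```

It's standing on the floor: contact came at TCP z=145.8, as predicted. Releasing and rising.

```bash
python3 -m inch '[{"xyz":[0,0,0],"spin":0},{"xyz":[0,0,0],"spin":0},{"xyz":[0,0,0],"spin":0},{"xyz":[0,0,0],"spin":0},{"xyz":[0,0,0],"spin":0},{"xyz":[0,0,0],"spin":0}]' 0
python3 -m inch '[{"xyz":[0,0,-1],"spin":0},{"xyz":[0,0,-3],"spin":0},{"xyz":[0,0,-6],"spin":0},{"xyz":[0,0,-9],"spin":0},{"xyz":[0,0,-12],"spin":0},{"xyz":[0,0,-12],"spin":0},{"xyz":[0,0,-12],"spin":0}]'
python3 -c "
from h import *
go([405,235.5,220],177)"
```

```text
t: 13.8
ee_pos: [546.5, 227.5, 145.6]
orientation: [-0.083, -3.139, -0.001]
ft_force: [0.1, 0.6, 0.6]
width: 52.3
t: 14.5
ee_pos: [546.9, 227.5, 266.7]
orientation: [0.083, 3.14, 0.002]
ft_force: [-0.0, -0.6, -0.6]
width: 87.6
ee [546.9 227.5 266.7] head 176.96 tilt -1.0000 row cm [14.22  0.04  4.66] spin -0.0 t 14.5
```

```bash
python3 -m inch '[{"xyz":[4,0,0],"spin":0},{"xyz":[8,0,0],"spin":0},{"xyz":[12,0,0],"spin":0},{"xyz":[14.2,0,1],"spin":0},{"xyz":[14.2,0,5],"spin":0},{"xyz":[14.2,0,9],"spin":0},{"xyz":[14.2,0,13],"spin":0},{"xyz":[14.2,0,16],"spin":0},{"xyz":[14.2,0,17.2],"spin":0},{"xyz":[14.2,0,17.2],"spin":0},{"xyz":[14.2,0,17.2],"spin":0},{"xyz":[14.2,0,17.2],"spin":0}]' 1
python3 -c "
from h import *
go([405,235.5,95],177);o=ctrl.get_obs();print(o['width'],o['ft_force'].round(1))
b=snap('scene')[1];c=snap('top')[1]
b=cv2.resize(b[70:280,290:450],(400,525),interpolation=cv2.INTER_CUBIC);c=cv2.resize(c[100:260,110:232],(400,525),interpolation=cv2.INTER_CUBIC)
cv2.imwrite('pics/m6.png',np.clip(1.3*np.hstack([b,c]),0,255).astype(np.uint8))"
```

```text
t: 15.7
ee_pos: [406.1, 235.7, 95.8]
orientation: [0.083, 3.138, 0.004]
ft_force: [-0.5, -0.5, 1.1]
width: 0.4
ee [406.1 235.7  95.8] head 176.96 tilt -1.0000 row cm [ 0.11 -0.03  0.08] spin -0.0 t 15.7
0.4211841486894949 [-0.5 -0.5  1.1]
```

View pics/m6.png

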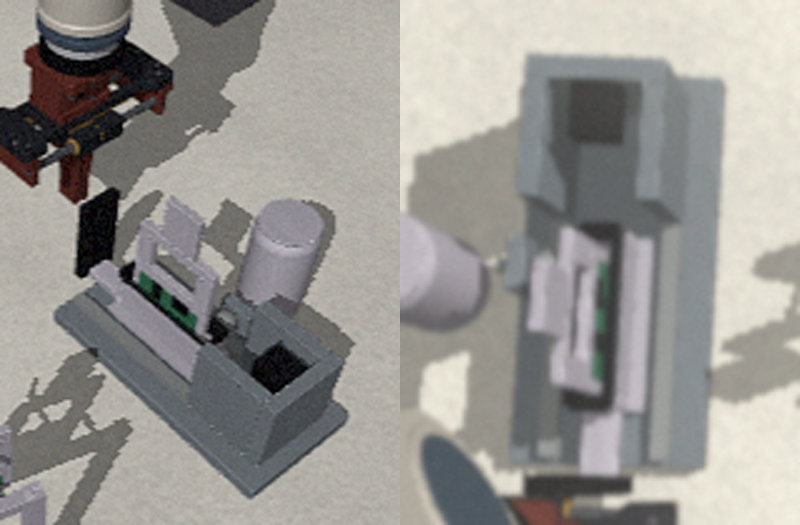

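The carrier stands upright in the slot and the closed fingers are in front of the handle. Pushing.

```bash
python3 -m inch '[{"xyz":[-0.6,0,0],"spin":0},{"xyz":[-1.2,0,0],"spin":0},{"xyz":[-1.8,0,0],"spin":0},{"xyz":[-2.4,0,0],"spin":0},{"xyz":[-3,0,0],"spin":0}]'
python3 -m inch '[{"xyz":[-0.5,0,0],"spin":0},{"xyz":[-1,0,0],"spin":0},{"xyz":[-1.5,0,0],"spin":0},{"xyz":[-1.5,0,0],"spin":0}]'
python3 -m inch '[{"xyz":[-0.4,0,0],"spin":0},{"xyz":[-0.8,0,0],"spin":0},{"xyz":[-1,0,0],"spin":0}]'
```

```text
t: 16.3
ee_pos: [436.3, 234.0, 95.9]
orientation: [0.084, 3.138, 0.004]
ft_force: [-1.6, -0.4, 1.5]
width: 0.4
t: 16.7
ee_pos: [452.3, 233.3, 95.9]
orientation: [0.084, 3.137, 0.004]
ft_force: [0.1, -0.5, 1.0]
width: 0.7
t: 17.0
ee_pos: [461.1, 232.5, 95.8]
orientation: [0.085, 3.14, 0.003]
ft_force: [-7.6, 1.3, 5.9]
width: 0.8
```

Force is rising at the detent. Continuing in small steps.

```bash
python3 -m inch '[{"xyz":[-0.3,0,0],"spin":0},{"xyz":[-0.6,0,0],"spin":0},{"xyz":[-0.6,0,0],"spin":0}]'
python3 -m inch '[{"xyz":[-0.3,0,0],"spin":0},{"xyz":[-0.6,0,0],"spin":0},{"xyz":[-0.6,0,0],"spin":0}]'
python3 -m inch '[{"xyz":[-0.3,0,0],"spin":0},{"xyz":[-0.5,0,0],"spin":0},{"xyz":[-0.5,0,0],"spin":0}]'
```

```text
t: 17.3
ee_pos: [466.6, 232.1, 95.6]
orientation: [-0.085, -3.139, -0.003]
ft_force: [-3.8, 0.5, 2.7]
width: 0.5
t: 17.6
ee_pos: [473.8, 232.0, 95.8]
orientation: [0.085, 3.14, 0.004]
ft_force: [0.4, 0.3, 0.2]
width: 0.7
t: 17.9
ee_pos: [479.6, 231.8, 95.9]
orientation: [0.085, 3.139, 0.004]
ft_force: [-0.7, 0.1, 0.3]
width: 0.8
```

```bash
python3 -m inch '[{"xyz":[-0.2,0,0],"spin":0},{"xyz":[-0.4,0,0],"spin":0},{"xyz":[-0.4,0,0],"spin":0}]'
python3 -c "
from h import *
b=snap('scene')[1];c=snap('top')[1]
cv2.imwrite('pics/s7.png',b);cv2.imwrite('pics/t7.png',c)
b=cv2.resize(b[70:280,290:450],(400,525),interpolation=cv2.INTER_CUBIC);c=cv2.resize(c[100:260,110:232],(400,525),interpolation=cv2.INTER_CUBIC)
cv2.imwrite('pics/m7.png',np.clip(1.3*np.hstack([b,c]),0,255).astype(np.uint8))"
```

```text
t: 18.2
ee_pos: [481.7, 231.4, 95.7]
orientation: [-0.085, -3.138, -0.003]
ft_force: [-6.8, 2.0, 6.0]
width: 0.1
```

View pics/m7.png

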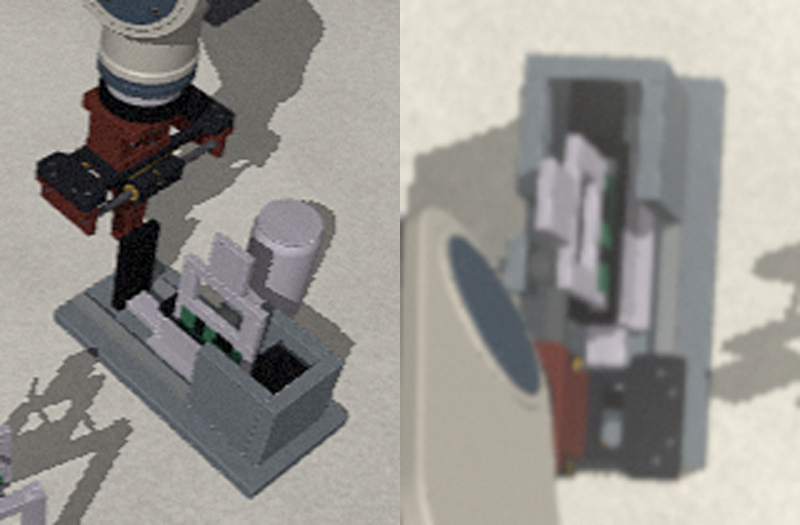

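Handle and carrier have moved about 50 mm into the head. I'll push a bit more to tell a hard stop from the detent.

```bash
python3 -m inch '[{"xyz":[-0.3,0,0],"spin":0},{"xyz":[-0.5,0,0],"spin":0},{"xyz":[-0.5,0,0],"spin":0}]'; python3 -m inch '[{"xyz":[-0.3,0,0],"spin":0},{"xyz":[-0.5,0,0],"spin":0},{"xyz":[-0.5,0,0],"spin":0}]'
```

```text
t: 18.6
ee_pos: [481.6, 231.0, 95.4]
orientation: [-0.086, -3.128, -0.0]
ft_force: [-19.5, 6.0, 15.0]
width: 0.9
t: 18.9
ee_pos: [481.4, 230.6, 95.0]
orientation: [-0.087, -3.118, 0.002]
ft_force: [-19.8, 4.9, 14.8]
width: 0.8
```

That's a hard stop at 20 N, well above the detent. Backing off, rising, and checking.

```bash
python3 -m inch '[{"xyz":[1,0,0],"spin":0},{"xyz":[3,0,0],"spin":0},{"xyz":[5,0,0],"spin":0},{"xyz":[6,0,-3],"spin":0},{"xyz":[6,0,-7],"spin":0},{"xyz":[6,0,-11],"spin":0},{"xyz":[6,0,-15],"spin":0},{"xyz":[6,0,-18],"spin":0},{"xyz":[3,0,-20],"spin":0},{"xyz":[0,0,-20],"spin":0},{"xyz":[-4,0,-20],"spin":0},{"xyz":[-8,0,-20],"spin":0},{"xyz":[-12,0,-20],"spin":0},{"xyz":[-12,0,-20],"spin":0},{"xyz":[-12,0,-20],"spin":0}]'
python3 -c "
from h import *
o,im=snap('wrist','pics/w8.png');np.save('w8.npy',np.r_[o['ee_pos'],o['orientation']]);print(o['ee_pos'],o['ft_force'])
b=snap('scene')[1]
cv2.imwrite('pics/m8.png',np.hstack([im[:300],b[:300,]])[:, :]) 
a=cv2.resize(im,(400,300));b=cv2.resize(b,(400,300));w=cv2.resize(im[0:260,200:373],(400,600));
cv2.imwrite('pics/m8.png',np.hstack([w,np.vstack([a,b])]))"
```

```text
t: 20.4
ee_pos: [605.6, 223.7, 291.4]
orientation: [-0.088, -3.117, 0.003]
ft_force: [-0.3, -0.2, 0.1]
width: 0.4
[605.58832291 223.74358467 291.38621203] [-0.29633369 -0.18353256  0.06404669]
```

```bash
python3 -c "
from h import *
np.set_printoptions(precision=1,suppress=True)
S=cam('scene');P=[]
for f,x0,x1,y0,y1 in(('s1',312,345,135,190),('s7',330,358,155,200)):
  g=cv2.imread(f'pics/{f}.png').mean(2);m=np.zeros_like(g,np.uint8);m[y0:y1,x0:x1]=g[y0:y1,x0:x1]<40
  n,l,st,c=cv2.connectedComponentsWithStats(m);i=1+np.argmax(st[1:,4]);ys,xs=np.nonzero(l==i)
  k=np.argmin(ys-0.7*xs); u=(xs[k],ys[k]); p=onz(S,u,120);P.append(p);print(f,st[i],'top right corner',u,p)
print('moved',P[1]-P[0])
v=np.load('w8.npy');W=cam('wrist',dict(ee_pos=v[:3],orientation=v[3:]))
im=cv2.imread('pics/w8.png');g=im.mean(2);m=(g<45).astype(np.uint8)[:250];n,l,st,c=cv2.connectedComponentsWithStats(m)
for i in range(1,n):
  if st[i][4]>150: print(st[i],onz(W,(c[i][0],st[i][1]-.5),120))
print('expected tab top ctr px',proj(W,[600,225,184]),'handle face px',proj(W,[493-8,231.5,120]))
print(g[60:250:4,280].astype(int))
"
```

```text
s1 [320 145  17  36 420] top right corner (np.int64(335), np.int64(145)) [441.3 251.  120. ]
s7 [335 155  19  39 525] top right corner (np.int64(352), np.int64(158)) [498.7 249.  120. ]
moved [57.4 -2.   0. ]
[259  84  43  19 726] [492.4 231.2 120. ]
[ 268  138   26  101 1373] [543.8 229.3 120. ]
expected tab top ctr px [279.8 205.8] handle face px [279.9  75.4]
[185 142 152 152 152 151  42  42  38  22  23 190 194 194 194 193 193 193
 188  88  30  55 114 182 188 188 188 188 188 166 111 123 191 191 188 190
 188 188 188 188 187 185 186 189 189 108  28  30]
```

```bash
python3 -c "
from h import *
a=cv2.imread('pics/s1.png').astype(int);b=snap('scene')[1].astype(int)
d=np.abs(a-b).mean(2)
for n,(x0,x1,y0,y1) in dict(can=(388,422,148,190),narrow=(125,165,275,325),short=(245,300,230,280),meter=(165,240,255,300)).items(): print(n,d[y0:y1,x0:x1].mean().round(1),(d[y0:y1,x0:x1]>40).mean().round(3))
print(ctrl.get_obs()['ft_force'].round(1),ctrl.close_job())"
```

```text
can 10.4 0.102
narrow 4.5 0.0
short 4.4 0.0
meter 4.2 0.0
the job is handed in; nothing more can be done
[-0.4 -0.6 -1.3] None
```

The full-size carrier is standing in the carriage slot, the carriage is pushed against its hard stop, and I have handed the job in. The interface gives no verdict.

**What I did:** the full-size carrier was the one on the middle hooks. I lifted it 20 mm, drew it off, and lowered it into the slot. It touched the floor at TCP z = 145.8 mm, against 145.7 predicted. I then released it, pushed the carriage with closed fingers and backed clear.

**Last checks:**
- **Carriage:** it held against a 20 N push, far above the detent. The handle moved about 57.4 mm by the scene camera and about 58 mm by the wrist camera. Both are consistent with home, but the margin over the 57 mm limit rests mainly on the hard stop.
- **Carrier:** it was upright in the slot in the last pictures I viewed, after release and during the push. I did not look at it again after backing off, because the picture limit was reached.
- **Other carriers and meter:** their image regions were unchanged.
- **Can:** its region changed over about 10% of the pixels. I put this down to the arm's or carrier's shadow, since the can stood in the same place in the last viewed picture. I did not measure its position separately.
- **Robot:** wrist force was near zero at hand-in, with the fingers well above everything.

**Disagreement:** the wrist camera's hand-eye calibration differed by about 4 mm between readings. I therefore aligned to the slot using the held carrier itself as reference.

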